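# Refit the cooker knob and hold it pressed in

## Robot

A 6-joint arm with a two-finger parallel gripper is mounted at the origin on a cart in front of the work surface, level with it; the furniture and walls round the work are solid. World frame = base frame: x ahead of the robot, y to its left, z up, the work surface at z = 0. Lengths are in m, angles in degrees, forces in N, time in s.
With the tool pointing down it reaches from about 0.4 to 0.825 m from the base axis. Payload 7 kg.
Tool frame: the origin (TCP) lies midway between the tips of the shut fingers; the grasp point (between the pads) lies 19 mm behind it; z points along the fingers, y is the line along which they close (so a half turn about z gives the same grasp; the last joint's range is limited). The gripper opens to 88 mm and grips with 3 to 60 N. Pads are 19 mm wide; open, the fingers measure 130 mm over their backs; the gripper's body (78 mm by 193 mm) begins 47 mm behind the grasp point.
Start: joints at [-49.211, 20.546, 0.682, 0, -70.136, -16.507], TCP at [0.278, -0.615, 0.227] pointing down, gripper open.
Joint ranges: [-176.03, 176.03], [-82.01, 121.73], [-58.28, 71.71], [-173.87, 95.51], [-174.79, -0.11], [-173.66, 173.66]. Speed limits (degrees/s): [136.94, 136.94, 172.46, 180, 180, 180].

## Interface

Orientations are given as a 3x3 rotation matrix whose columns are the frame's x, y, z axes.
In Python, from rig import robot gives the robot as it stands. Calls block until the motion is done:
- robot.goto(position, orientation): joint-space move of the TCP to a pose.
- robot.servo_line(position, ori=None, speed=0.15): straight line of the TCP; ori=None keeps the orientation; speed is the mean speed in m/s.
- robot.movej(angles): joint-space move.
- robot.move_gripper(opening): opening from 0.0 (shut) to 1.0 (fully open); the grip force is fixed at half the most; returns when the fingers have stopped.
- robot.dwell(seconds).
- robot.ik(position, orientation): joint angles nearest the present ones, or None.
- robot.grab_frame(name): name is "scene" or "top" or "wrist"; returns (picture, depth): 480x640x3 uint8, red, green, blue; 480x640 float32, m along the optical axis (not along the pixel's ray), 0 where there is no reading.
- robot.camera_info(name): a dict with "vfov" (degrees; the focal length in pixels is half the picture's height over the tangent of half this angle, whatever the lens; pixels are square), "cx", "cy" (the principal point, pixels), "view" (4x4, takes a point from world to camera coordinates); the wrist camera has in their place "T_tool_cam" (4x4, takes a point from camera to tool coordinates, whose origin is the TCP and whose axes are the flange's). Camera axes: x right, y down, z forward; pixel columns grow to the right and rows downward; lengths in m; the calibration is good to about 2 mm. A picture is of the moment at which its call begins: read the wrist's pose just before it. camera_info takes no time and is no camera call.
A pose or a line that the arm cannot do raises robot.Unreachable and nothing moves.
- robot.job_done(): hands the job in; it is judged then, once.
Readings, each from a call of its own:
- robot.read_t(): time.
- robot.read_qpos(): joint angles.
- robot.read_qvel(): joint speeds.
- robot.read_effort(): joint torques, N m.
- robot.read_position(): TCP position.
- robot.read_tcp_rot(): TCP orientation.
- robot.read_force(): force on the tool from outside, world axes, zero at the start.
- robot.read_ft_torque(): the same for the moment, N m.
- robot.read_grip_width(): opening from 0.0 (shut) to 1.0 (fully open).
- robot.read_finger_force(): force on a finger pad.
Only numpy, scipy, OpenCV 4.12 (cv2) and the standard library are available. Lean on these libraries where they do the work, as an engineer would, in place of code of your own. Each camera call takes 0.05 s, during which the arm holds its last target. There are 200 camera calls.

## Task

A control knob has come off the two-burner table-top hob and stands on the worktop. Pick it up, turn it so that the key flat in its socket matches the flat of the bare D-shaped shaft, push it fully home on that shaft, and then keep it pressed all the way down against the shaft's spring, as one does to open the safety valve: finish while still holding the knob pressed down, do not let go. Leave the other knob as it is and do not knock the spice jar, the tin or the mug about.

Things in the scene. Friction and masses are not known exactly. Their poses are not given: they have to be found in the camera images.
- knob_center (a point): Loose black knob, 40 to 85 g, standing socket down. Point on its axis 20 mm above its underside. Skirt 48 mm across, 0 to 18 mm up; on it a grip bar 16 mm wide (y), 44 mm long (x), 18 to 40 mm up: grip the bar across its width, fingertips above the skirt. z up the axis; x along the bar to its end with the white pointer line.
- knob_seat (a point): Centre of the closed end of the D-shaped socket in the knob's underside: on the axis, 15 mm above the underside, axes as knob_center. Socket 16 mm across, 15 mm deep, its flat on the pointer (+x) side 3.2 mm from the axis (0.7 to 1 mm play round the shaft). It meets shaft_top when the knob is fully home.
- knob_mark (a point): Outer end of the knob's white pointer line, on top of the bar: 21 mm from the axis along +x, 40 mm above the underside.
- shaft_top (a point): Top end (on the axis) of the bare upright brass D-shaft, on the hob's left or right control place. Diameter 14 mm, flat 2.5 mm from the axis, top edge chamfered 2 mm, top 28 mm above the hob's top plate. z up; x points out through the flat; a red nib at the shaft's foot points the same way. Turns with slight friction (0.04 N m). Knob home: underside 13 mm above the plate; pressed down: 8 mm.
- shaft (a joint): How far the shaft is pressed down against its spring, 0 (released) to 0.005 m (stop); it needs about 4 N to start and about 10 N at the stop, and springs back when let go.
- fitted_mark (a point): Outer end of the white pointer line of the other knob, which is already fitted on the hob's second control place, 150 mm beside the bare shaft (same shape as the loose knob; it turns if pushed); 21 mm from its axis, 108 mm above the worktop.
- hob: White table-top hob, 260 mm deep (x), 340 mm wide (y), fixed; origin at the centre of its underside, top plate 55 mm up. Two burners on the far half, pan supports up to 84 mm above the worktop, from 50 mm behind the control places; control places 95 mm in front of its centre (-x), 75 mm to either side.
- spice_jar: glass spice jar with black cap, 41 mm across, 105 mm high; origin at the centre of its underside; bystander, loose.
- tin: round red food tin, 75 mm across, 58 mm high; origin at the centre of its underside; bystander, loose.
- mug: green and white mug, 82 mm across, 94 mm high; origin at the centre of its underside; bystander, loose.

How it is judged (in metres and radians):
On the way, in this order (a step that is already met when the one before it is completed fails the run):
1. the knob is lifted off the worktop (height (world z) of knob_center above 0.06 m), for 0.1 s.
2. the knob is fully home on the D-shaft, pointer on the flat's side (horizontal distance between knob_seat and shaft_top below 0.004 m and z of knob_seat in the frame of shaft_top between -0.003 and 0.003 m and x of knob_mark in the frame of shaft_top above 0.015 m and angle between the x axis of knob_seat and the x axis of shaft_top, either way round below 0.5 rad and angle between knob_seat's own z axis and vertical below 0.15 rad), for 0.2 s.
At the end, for the whole second after the job is handed in: Through the last second the knob is home on the shaft (socket end within 3 mm of shaft_top in height, 4 mm sideways; pointer within 0.5 rad of the flat; tilt under 0.15 rad), the shaft is pressed over 3.5 of its 5 mm, and the fingers touch the knob with over 2 N (all of step 2 and value of joint shaft above 0.0035 m and contact force between the fingers and knob above 2 N); the arm keeps its last pose, push and grip.
It fails at once if the fitted knob is turned (its mark moves over 8 mm) (distance of fitted_mark from where it was at the start of the episode above 0.008 m).
It fails at once if the spice jar is knocked (moved over 40 mm) (distance of spice_jar from where it was at the start of the episode above 0.04 m).
It fails at once if the tin is knocked (moved over 40 mm) (distance of tin from where it was at the start of the episode above 0.04 m).
It fails at once if the mug is knocked (moved over 40 mm) (distance of mug from where it was at the start of the episode above 0.04 m).
It also fails if it takes over 40 s, if anything falls off the work surface, if the arm or the gripper's body presses on something with over 40 N, if the wrist force passes 120 N, or if a joint passes its speed limit or range.

## Working session

There is one attempt and no reset: what is moved stays moved. The work goes in short steps, each a Python script; the robot and the scene stay as the last script left them, time stands still between calls to the robot, and variables do not carry over. Pictures are saved under pics/ and viewed, at most 10 in all, crops included, and the job is handed in when it is done.

```bash
mkdir -p pics; cat > h.py <<'E'
import numpy as np, cv2
from rig import robot
def cam(name):
    ci=robot.camera_info(name)
    if name=="wrist":
        T=np.eye(4);T[:3,:3]=robot.read_tcp_rot();T[:3,3]=robot.read_position()
        M=T@np.array(ci["T_tool_cam"])
    else: M=np.linalg.inv(np.array(ci["view"]))
    return 240/np.tan(np.radians(ci["vfov"])/2),ci["cx"],ci["cy"],M
def ray(c,u,v,z):
    f,cx,cy,M=c
    d=M[:3,:3]@np.array([(u-cx)/f,(v-cy)/f,1.]);o=M[:3,3]
    return o+d*(z-o[2])/d[2]
def cloud(c,D):
    f,cx,cy,M=c
    v,u=np.mgrid[:480,:640]
    P=np.stack([(u-cx)/f*D,(v-cy)/f*D,D],-1)
    return P@M[:3,:3].T+M[:3,3]
def save(n,im): cv2.imwrite(f"pics/{n}.png",cv2.cvtColor(im,cv2.COLOR_RGB2BGR))
def down(a):  # tool x at yaw a (deg), z down
    a=np.radians(a);c,s=np.cos(a),np.sin(a)
    return np.array([[c,s,0],[s,-c,0],[0,0,-1.]])
E
python3 - <<'E'
from h import *
for n in("top","scene"):
    c=cam(n);im,D=robot.grab_frame(n);save(n,im);np.savez(f"{n}.npz",im=im,D=D)
    print(n,c[0],c[1],c[2],c[3].round(3).tolist())
print(robot.camera_info("wrist"))
print(robot.read_t(),robot.read_tcp_rot().round(2).tolist() if hasattr(robot.read_tcp_rot(),'round') else robot.read_tcp_rot())
E
```

```text
top 451.453775010245 319.11117468412516 230.89901972664956 [[0.008, -0.991, 0.132, 0.424], [-1.0, -0.006, 0.011, -0.083], [-0.01, -0.132, -0.991, 1.15], [0.0, 0.0, 0.0, 1.0]]
scene 487.2844991863939 320.82185446351394 247.04567798282628 [[-0.808, -0.328, 0.489, 0.112], [-0.589, 0.471, -0.657, 0.58], [-0.015, -0.819, -0.574, 0.661], [0.0, 0.0, 0.0, 1.0]]
{'vfov': 65.64158984411975, 'cx': 322.0544326596349, 'cy': 243.21070285025957, 'T_tool_cam': array([[ 3.82258954e-04, -9.58787280e-01, -2.84124629e-01,
         7.79847975e-02],
       [ 9.99999921e-01,  3.98161112e-04,  1.78483208e-06,
        -1.00110479e-03],
       [ 1.11416104e-04, -2.84124607e-01,  9.58787357e-01,
        -1.58488240e-01],
       [ 0.00000000e+00,  0.00000000e+00,  0.00000000e+00,
         1.00000000e+00]])}
0.1 [[-0.91, -0.41, -0.0], [-0.41, 0.91, 0.0], [0.0, 0.0, -1.0]]
```

View pics/top.png

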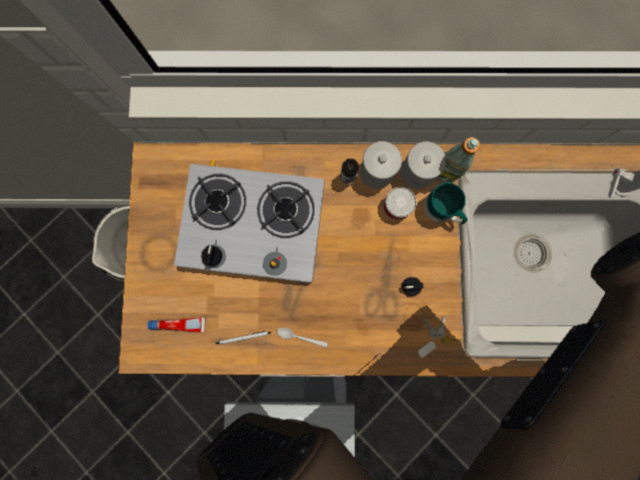

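View pics/scene.png

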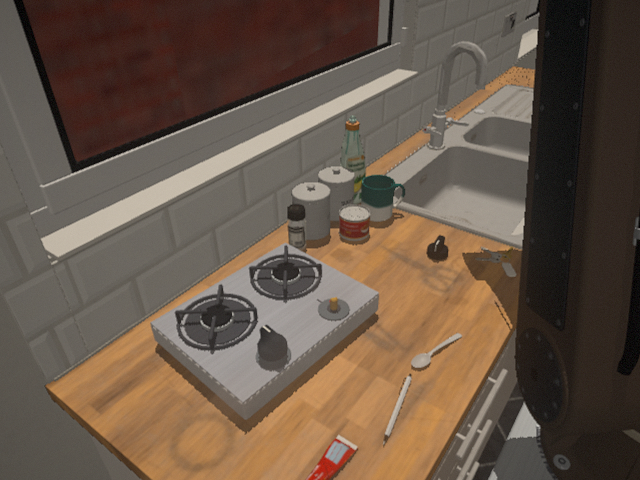

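The top view shows the loose knob at (411,287), the bare shaft at (275,263) and the fitted knob at (212,255). The jar, tin and mug are all at the back, and the path between knob and shaft is clear.

```bash
python3 - <<'E'
from h import *
c=cam("top")
k=ray(c,411,287,.03);s=ray(c,275,263,.083);print(k,s,ray(c,212,256,.1))
robot.goto([k[0],k[1],.17],down(-160))
c=cam("wrist");im,D=robot.grab_frame("wrist");save("w1",im);np.savez("w1.npz",im=im,D=D,f=c[0],cx=c[1],cy=c[2],M=c[3])
print(robot.read_t(),robot.read_qpos(),robot.read_position())
E
```

```text
[ 0.43550361 -0.2978589   0.03      ] [0.48890725 0.0322508  0.083     ] [0.50318732 0.17802442 0.1       ]
1.5 [-1.31396642e+01  9.36068773e+00 -2.24283442e+01  1.29853432e-02
 -5.81936667e+01 -5.69143065e+01] [ 0.43554385 -0.29870344  0.17016378]
```

View pics/w1.png

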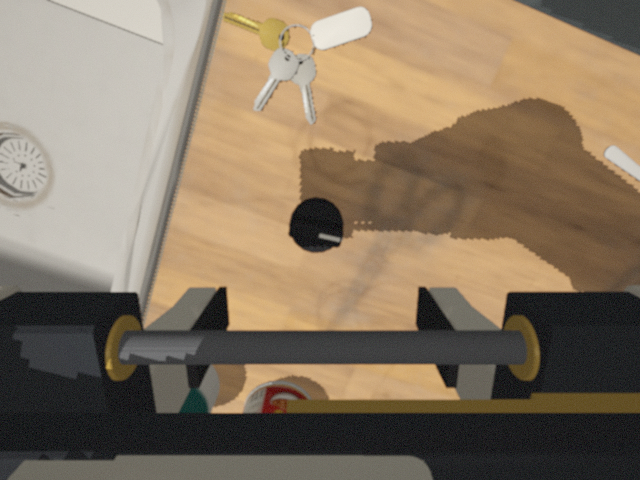

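The wrist view shows the knob at about (316,225), with its white line running from (320,237) to (341,241), so the pointer points to image right. Next I measure it and take the same close look at the shaft before grasping.

```bash
cat >> h.py <<'E'
def knobpose(im,D,c,u0,v0,r=45,zb=0.0):
    P=cloud(c,D);m=np.zeros(D.shape,bool);m[v0-r:v0+r,u0-r:u0+r]=True
    hsv=cv2.cvtColor(im,cv2.COLOR_RGB2HSV)
    k=m&(im.max(-1)<60)&(P[...,2]>zb+.008)
    w=m&(im.min(-1)>90)&(hsv[...,1]<60)&(P[...,2]>zb+.03)
    bar=(k|w)&(P[...,2]>zb+.034)
    sk=k&(abs(P[...,2]-zb-.018)<.006)
    print("n",k.sum(),w.sum(),bar.sum(),sk.sum(),"zmax",np.percentile(P[bar][:,2],[5,50,95]))
    def rc(mask,z):
        pts=np.argwhere(mask).astype(np.float32)
        (v,u),sz,a=cv2.minAreaRect(pts); return ray(c,u,v,z),sz
    print("bar",rc(bar,zb+.04),"bar cloud mean",P[bar].mean(0))
    B=P[bar][:,:2];C=B-B.mean(0);_,S,V=np.linalg.svd(C,full_matrices=False)
    print("baryaw",np.degrees(np.arctan2(V[0,1],V[0,0])), "ext",np.ptp(C@V[0]),np.ptp(C@V[1]), "mid",B.mean(0)+V[0]*((C@V[0]).max()+(C@V[0]).min())/2+V[1]*((C@V[1]).max()+(C@V[1]).min())/2)
    W=np.array([ray(c,u,v,zb+.04)[:2] for v,u in np.argwhere(w)])
    print("white mean",W.mean(0)); C=W-W.mean(0);_,S,V=np.linalg.svd(C,full_matrices=False)
    print("white yaw",np.degrees(np.arctan2(V[0,1],V[0,0])),"ends",W[np.argmax(C@V[0])],W[np.argmin(C@V[0])])
E
python3 - <<'E'
from h import *
z=np.load("w1.npz");c=(float(z['f']),float(z['cx']),float(z['cy']),z['M'])
knobpose(z['im'],z['D'],c,316,225)
robot.goto([.489,.032,.23],down(-160))
c=cam("wrist");im,D=robot.grab_frame("wrist");np.savez("w2.npz",im=im,D=D,f=c[0],cx=c[1],cy=c[2],M=c[3])
save("w2",im)
print(robot.read_t(),robot.read_qpos())
E
```

```text
n 2079 93 978 1025 zmax [0.03680464 0.03995758 0.04140045]
bar (array([ 0.43086921, -0.30518731,  0.04      ]), (53.47748565673828, 38.74594497680664)) bar cloud mean [ 0.43566555 -0.30586464  0.0438561 ]
baryaw 80.53446176107289 ext 0.054224506977617326 0.08219739990550312 mid [ 0.40772912 -0.30609044]
white mean [ 0.43658473 -0.29313153]
white yaw 96.27381179752433 ends [ 0.43545405 -0.28350558] [ 0.4368155  -0.30189373]
2.8333 [ 2.66745708e+01  2.77053192e+00 -2.16917291e+01  2.51162170e-03
 -6.55772361e+01 -9.67468335e+01]
```

View pics/w2.png

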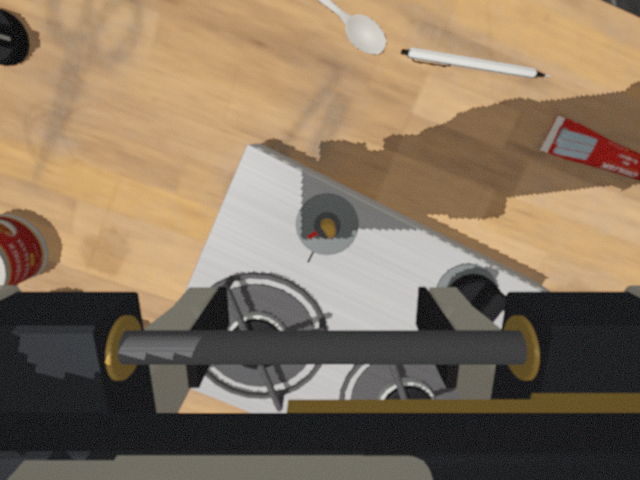

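The hob view shows the brass shaft at about (327,227), and the red nib at (312,234) points down-left in the image. I measure both with masks.

```bash
python3 - <<'E'
from h import *
z=np.load("w2.npz");c=(float(z['f']),float(z['cx']),float(z['cy']),z['M']);im=z['im'];D=z['D'];P=cloud(c,D)
h=cv2.cvtColor(im,cv2.COLOR_RGB2HSV)
m=np.zeros(D.shape,bool);m[185:265,285:370]=True
red=m&(h[...,1]>130)&((h[...,0]<6)|(h[...,0]>174))
br=m&(h[...,1]>90)&(h[...,0]>8)&(h[...,0]<35)
top=m&(P[...,2]>.076)&(P[...,2]<.095)
for n,k,zz in(("red",red,.06),("brass",br,.083),("top",top,.083)):
    q=np.argwhere(k);print(n,len(q),q.mean(0),q.min(0),q.max(0),ray(c,*q.mean(0)[::-1],zz),P[k].mean(0))
save("w2c",cv2.resize(im[190:265,285:370],None,fx=7,fy=7,interpolation=cv2.INTER_CUBIC))
t=P[top][:,:2];print(cv2.minEnclosingCircle((t*1000).astype(np.float32)))
z=np.load("w1.npz");im=z['im'];c=(float(z['f']),float(z['cx']),float(z['cy']),z['M'])
k=np.zeros(im.shape[:2],np.uint8);k[192:256,280:346]=(im[192:256,280:346].max(-1)<45)
n,l,s,ce=cv2.connectedComponentsWithStats(k);i=1+s[1:,4].argmax();print(s[i],ce[i],ray(c,*ce[i],.018))
save("w1c",cv2.resize(im[188:260,278:352],None,fx=7,fy=7,interpolation=cv2.INTER_CUBIC))
a,b=cv2.imread("pics/w1c.png"),cv2.imread("pics/w2c.png");H=max(a.shape[0],b.shape[0])
a=cv2.copyMakeBorder(a,0,H-a.shape[0],0,0,0);b=cv2.copyMakeBorder(b,0,H-b.shape[0],0,0,0)
cv2.imwrite("pics/cc.png",cv2.resize(np.hstack([a,b]),None,fx=.7,fy=.7))
E
```

```text
red 41 [234.29268293 312.46341463] [231 308] [237 317] [0.50243496 0.02561651 0.06      ] [0.50240991 0.02560728 0.06010124]
brass 404 [211.68316832 341.34158416] [185 320] [238 369] [0.46974207 0.04018624 0.083     ] [0.47405364 0.04519294 0.04695745]
top 169 [229.87573964 328.92307692] [223 321] [239 335] [0.48797945 0.03587728 0.083     ] [0.48816776 0.03596365 0.0822138 ]
((490.170166015625, 35.38759231567383), 7.068335056304932)
[ 290  198   53   51 1950] [315.50564103 222.83230769] [ 0.43416703 -0.30623282  0.018     ]
```

View pics/cc.png

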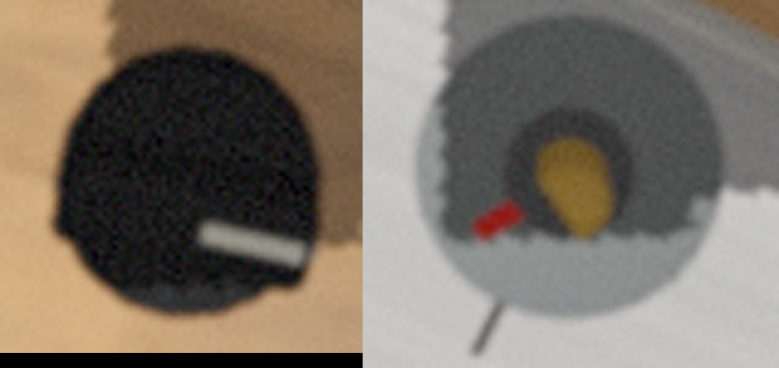

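The left crop shows the pointer line running toward the lower right. The right crop shows the D-shaft with its nib pointing down-left, and the ring centre at about (327.4,224.7) in the full image. I'll look again at shaft and knob, each at its final tool yaw, so calibration bias cancels.

```bash
python3 - <<'E'
from h import *
z=np.load("w2.npz");c=(float(z['f']),float(z['cx']),float(z['cy']),z['M'])
print("ring",ray(c,327.4,224.7,.056))
def look(n,p,a):
    robot.goto(p,down(a))
    robot.dwell(.2);c=cam("wrist");im,D=robot.grab_frame("wrist");np.savez(n,im=im,D=D,f=c[0],cx=c[1],cy=c[2],M=c[3])
    print(n,robot.read_t(),robot.read_qpos()[5],c[0]);return im,D,c
im,D,c=look("w3.npz",[.4893,.0349,.185],-39)
P=cloud(c,D);h=cv2.cvtColor(im,cv2.COLOR_RGB2HSV)
near=np.hypot(P[...,0]-.489,P[...,1]-.035)<.03
red=near&(h[...,1]>130)&((h[...,0]<6)|(h[...,0]>174))&(P[...,2]>.05)
top=near&(P[...,2]>.0765)&(P[...,2]<.095)
for n,k,zz in(("red",red,.06),("top",top,.083)):
    q=np.argwhere(k);print(n,len(q),q.mean(0),ray(c,*q.mean(0)[::-1],zz),P[k].mean(0))
R=np.array([ray(c,u,v,.06)[:2] for v,u in np.argwhere(red)]);C=R-R.mean(0);V=np.linalg.svd(C)[2];print("nib yaw",np.degrees(np.arctan2(V[0,1],V[0,0])))
q=np.argwhere(top);v,u=q.mean(0).astype(int);A=im[v-60:v+60,u-60:u+60]
im,D,c=look("w4.npz",[.437,-.305,.142],96.3)
knobpose(im,D,c,*[int(x) for x in (320,225)],r=70)
E
python3 - <<'E'
import numpy as np,cv2
a=np.load("w3.npz")['im'];b=np.load("w4.npz")['im']
cv2.imwrite("pics/w34.png",cv2.resize(np.hstack([a[150:300,240:400],b[150:300,240:400]])[...,::-1],None,fx=2.4,fy=2.4,interpolation=cv2.INTER_CUBIC))
E
```

```text
ring [0.49021272 0.03571247 0.056     ]
w3.npz 4.9083 23.891643238944898 372.1104343053174
red 56 [214.66071429 318.41071429] [0.50285805 0.02560128 0.06      ] [0.50289672 0.02556789 0.06026743]
top 223 [243.367713   319.86547085] [0.48934661 0.03499796 0.083     ] [0.48920548 0.03511599 0.08238174]
nib yaw 143.97036150243733
w4.npz 7.8583 -159.87456153253677 372.1104343053174
n 1810 168 989 905 zmax [0.03769506 0.04024978 0.0416854 ]
bar (array([ 0.43447747, -0.30095691,  0.04      ]), (30.0, 61.0)) bar cloud mean [ 0.43749121 -0.30105765  0.04265303]
baryaw -83.77880738796586 ext 0.09568107319607233 0.01563120678448463 mid [ 0.43517324 -0.27657446]
white mean [ 0.43654799 -0.29316946]
white yaw -83.67140869310045 ends [ 0.43612969 -0.30267109] [ 0.43579787 -0.28041244]
```

View pics/w34.png

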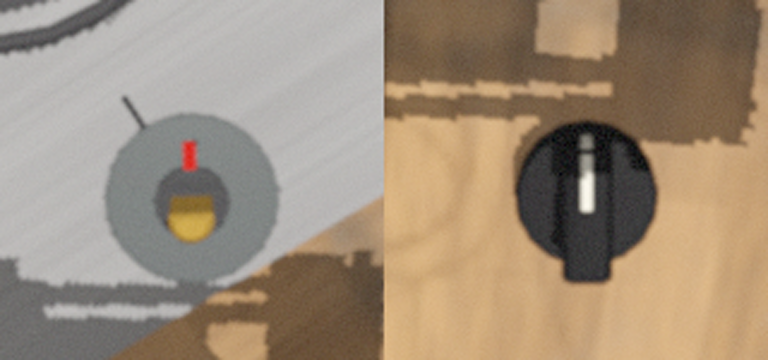

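```bash
python3 - <<'E'
from h import *
L=lambda n:(lambda z:(z['im'],(float(z['f']),float(z['cx']),float(z['cy']),z['M'])))(np.load(n))
im,c=L("w3.npz")
for u,v,z in((319.6,234.2,.056),(319.6,232.5,.055),(319.6,240.8,.082)):print("shaft",ray(c,u,v,z))
im,c=L("w4.npz")
print(im[195:280,324].max(-1).tolist()) # column profile from v=195
print(im[225,290:360].max(-1).tolist(), im[255,290:360].max(-1).tolist())
for u,v,z in((324.2,229.2,.018),(324.2,205.8,.04),(324.2,238.7,.04),(324.2,267,.04)):print("knob",ray(c,u,v,z))
E
```

```text
shaft [0.48922883 0.03551359 0.056     ]
shaft [0.49011715 0.03479781 0.055     ]
shaft [0.49076229 0.03410352 0.082     ]
[119, 121, 119, 116, 103, 65, 34, 12, 22, 33, 56, 93, 125, 128, 136, 140, 125, 86, 64, 115, 153, 159, 159, 157, 156, 162, 186, 209, 221, 235, 246, 250, 251, 250, 250, 250, 250, 250, 249, 250, 252, 248, 227, 166, 80, 52, 58, 58, 62, 62, 58, 63, 60, 56, 54, 52, 58, 50, 56, 53, 58, 59, 60, 58, 57, 58, 54, 53, 60, 57, 54, 61, 102, 160, 195, 202, 204, 200, 200, 200, 202, 200, 200, 200, 203]
[196, 196, 193, 174, 137, 91, 59, 50, 59, 55, 59, 62, 64, 58, 63, 61, 60, 57, 59, 57, 57, 50, 41, 26, 30, 43, 48, 52, 53, 45, 69, 135, 205, 238, 246, 244, 221, 154, 73, 61, 62, 60, 59, 48, 47, 51, 56, 65, 65, 58, 62, 62, 64, 66, 66, 59, 63, 61, 68, 63, 60, 57, 108, 165, 190, 199, 202, 199, 201, 205] [204, 199, 201, 204, 206, 202, 205, 206, 209, 207, 205, 206, 203, 201, 194, 185, 165, 136, 101, 67, 68, 56, 48, 51, 42, 36, 44, 47, 60, 57, 55, 55, 50, 64, 58, 53, 58, 60, 56, 61, 53, 59, 49, 47, 36, 48, 57, 58, 62, 86, 117, 161, 190, 207, 211, 209, 207, 208, 211, 211, 209, 210, 210, 212, 212, 215, 213, 215, 215, 215]
knob [ 0.43770622 -0.30156107  0.018     ]
knob [ 0.435055   -0.27890138  0.04      ]
knob [ 0.43778019 -0.3030197   0.04      ]
knob [ 0.44024179 -0.32480515  0.04      ]
```

```bash
python3 - <<'E'
from h import *
k=[.4379,-.3037]
robot.servo_line([*k,.08],ori=down(96.4),speed=.1)
robot.servo_line([*k,.0198],speed=.06)
print("F",robot.read_force(),robot.read_position())
robot.move_gripper(0.0)
print("grip",robot.read_grip_width()*88,robot.read_finger_force(),robot.read_force())
robot.servo_line([*k,.20],speed=.12)
print("lift",robot.read_grip_width()*88,robot.read_finger_force())
robot.goto([.4904,.0345,.17],down(-36));robot.dwell(.3)
c=cam("wrist");im,D=robot.grab_frame("wrist");np.savez("w5.npz",im=im,D=D,f=c[0],cx=c[1],cy=c[2],M=c[3])
save("w5",im[100:400,140:540])
im,D=robot.grab_frame("scene");save("s5",cv2.resize(im[150:420,200:440],None,fx=2,fy=2))
print(robot.read_t(),robot.read_position(),robot.read_force())
E
```

```text
F [ 0.05016324 -0.45170507  0.3127418 ] [ 0.4382169  -0.30380022  0.02013274]
grip 15.830932101530157 29.999877512454987 [-0.14683912 -1.4767413   0.39015895]
lift 16.028465288105078 29.999932944774628
15.7 [0.49042018 0.0344555  0.17002841] [ 0.41398323  0.29208397 -0.65683696]
```

View pics/w5.png

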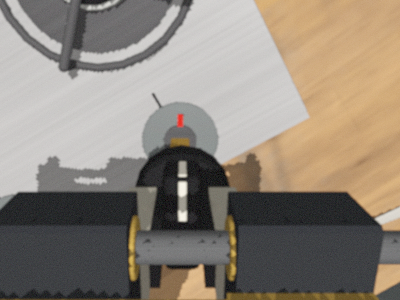

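View pics/s5.png

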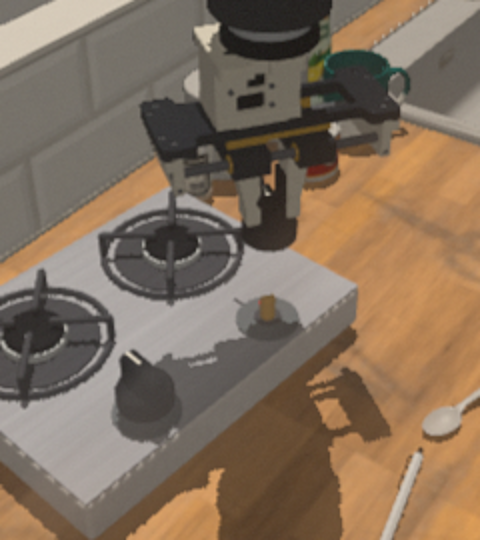

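The knob is held upright, its pointer in line with the red nib. I lower it in small steps and watch the force.

```bash
python3 - <<'E'
from h import *
p=[.4904,.0345]
robot.servo_line([*p,.108],speed=.08);robot.dwell(.2)
f0=np.array(robot.read_force());print("f0",f0.round(2))
for z in np.arange(.106,.0889,-.002):
    robot.servo_line([*p,z],speed=.03)
    f=np.array(robot.read_force())-f0;q=robot.read_position()
    print(round(z,4),f.round(1),np.round(q,4),np.round(robot.read_ft_torque(),2))
    if f[2]>14 or np.hypot(*f[:2])>12: print("stop");break
print(robot.read_t(),robot.read_grip_width()*88)
E
```

```text
f0 [ 0.21 -0.31 -0.8 ]
0.106 [-0.4  0.6  0.9] [0.4903 0.0345 0.106 ] [-0.05  0.15  0.02]
0.104 [-0.5  1.   0.3] [0.4903 0.0344 0.1038] [-0.06  0.15  0.  ]
0.102 [-0.2 -0.2  0.9] [0.4903 0.0344 0.1018] [-0.05  0.11  0.06]
0.1 [ 0.4  2.8 -0.1] [0.4907 0.0349 0.1   ] [ 0.96  0.02 -0.07]
0.098 [-0.3  4.4 -1.5] [0.4907 0.0349 0.0979] [ 1.68 -0.22  0.01]
0.096 [0.1 5.5 0.5] [0.4907 0.0349 0.0959] [ 2.14 -0.11  0.03]
0.094 [-0.2  5.9 -0.4] [0.4907 0.035  0.0939] [ 2.25 -0.03  0.02]
0.092 [-0.6  6.   0.8] [0.4907 0.035  0.092 ] [ 2.3   0.   -0.03]
0.09 [-0.3  6.7 -0. ] [0.4907 0.035  0.09  ] [ 2.27  0.04 -0.01]
19.075 16.15012573424973
```

It is sliding in. I ease the sideways load with a small +y shift, then press down.

```bash
python3 - <<'E'
from h import *
p=[.4907,.0354]
robot.servo_line([*p,.0895],speed=.03)
for z in np.arange(.0885,.0789,-.001):
    robot.servo_line([*p,z],speed=.02);robot.dwell(.15)
    f=np.array(robot.read_force());q=robot.read_position()
    print(round(z,4),f.round(1),np.round(q,4),round(robot.read_finger_force(),1))
    if f[2]>17: print("stop");break
robot.dwell(.3)
c=cam("wrist");im,D=robot.grab_frame("wrist");P=cloud(c,D)
save("w6",im[100:400,140:540])
print(robot.read_t(),robot.read_position(),robot.read_force(),robot.read_grip_width()*88)
E
```

```text
0.0885 [-0.   1.6 -1. ] [0.4906 0.0353 0.0884] 30.0
0.0875 [-1.   1.9  4. ] [0.4907 0.0353 0.0877] 30.0
0.0865 [-1.6  0.9  4.2] [0.4907 0.0353 0.0866] 30.0
0.0855 [-1.5  1.1  5.3] [0.4908 0.0353 0.0856] 30.0
0.0845 [-1.4  0.4  5.4] [0.4908 0.0354 0.0847] 30.0
0.0835 [-1.1  0.   7.5] [0.4908 0.0354 0.0838] 30.0
0.0825 [-2.9 -0.1  8.7] [0.4908 0.0353 0.0829] 30.0
0.0815 [-4.6  2.3 14. ] [0.4909 0.0353 0.0824] 30.0
0.0805 [-7.   0.7 21.9] [0.4911 0.0353 0.0822] 30.0
stop
23.275 [0.49105372 0.03534316 0.08220047] [-7.60597421  0.57908045 23.36582396] 16.003509263690418
```

View pics/w6.png

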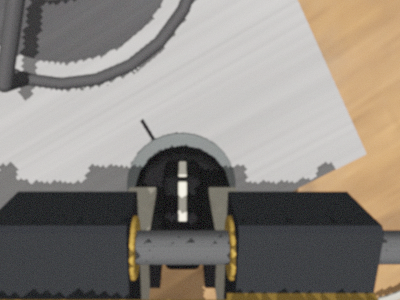

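The force profile matches the spring: about 4 N to start, roughly 5 mm of travel, then a hard stop. The view shows the knob seated and aligned, so I hand it in while pressing.

```bash
python3 -c "
from rig import robot
print(robot.job_done(),robot.read_t())"
```

```text
the job is handed in; nothing more can be done
the job is handed in; nothing more can be done
```

I handed the job in at about 23 s, with the knob pushed home on the D-shaft, its pointer on the flat's side, and the gripper still pressing it against the spring's stop with about 23 N; no verdict was returned.

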